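# Slide the block's cover plate out over the shelf end

### The job

The flat cover plate of the digestion block lies askew on the raised bench shelf, where nobody can get a finger under it. First push it back against the steel lip so that it lies along the lip, then slide it along the lip until its yellow-labelled end sticks out about 4 cm past the open end of the shelf, ready to be taken by its edge, and take the hand away. Only push it with the fingertips, steadily, never grip, lift or tip it, and leave everything else where it stands.

Things in the scene. Friction and masses are not known exactly. Their poses are not given: they have to be found in the camera images.
- shelf: Fixed bench shelf: white board 180 mm (its x) by 600 mm (its y), top level, 100 mm above the bench, on steel legs. Origin: on the bench under its centre. Along its -x side (towards the robot) runs a steel lip standing 25 mm above the board, inner face at x = -84 mm; the board's opposite edge is at x = +90 mm. Open end, to be overhung: y = +300 mm. Two bottles stand near the other end.
- shelf_end (a point): Middle of the shelf's open end, on the top edge of the board (shelf x 0, y +300 mm, z 100 mm); axes as the shelf's, y points outwards past the end.
- plate: Flat black metal cover plate lying loose on the board, 110 mm (its x) by 160 mm (its y), 6 mm thick, 0.2 to 0.42 kg; a push of 1 to 4 N slides it. Origin: centre of its underside. A square yellow label on top marks its +y end, which must stick out. Starts wholly on the board, up to 0.2 rad askew, centre 80 to 97 mm from the lip's inner face.
- plate_lead (a point): Middle of the lower edge of the plate's yellow-labelled end (plate y +80 mm). Its distance past shelf_end along the shelf's y is the overhang.
- plate_corner_lead (a point): Lower corner of the plate on the lip's side at the labelled end (plate x -55, y +80 mm).
- plate_corner_trail (a point): Lower corner of the plate on the lip's side at the other end (plate x -55, y -80 mm).
- bottle_amber: Bystander, leave it alone. Brown glass bottle with white cap, 62 mm across, 150 mm tall, stands on the shelf near the end away from the open one. Origin: centre of its foot.
- bottle_white: Bystander, leave it alone. White bottle with red cap, 62 mm across, 150 mm tall, stands on the shelf beside the brown one. Origin: centre of its foot.
- beaker: Bystander, leave it alone. Open glass beaker, 72 mm across, 90 mm tall, on the bench beyond or to the left of the shelf. Origin: centre of its foot.
- jar: Bystander, leave it alone. White jar with blue lid, 60 mm across, 70 mm tall, on the bench beyond or to the left of the shelf. Origin: centre of its foot.
- spatula: Bystander, leave it alone. Narrow steel laboratory spatula with a blue handle, 185 mm long, up to 14 mm wide, lying flat on the bench beyond the shelf. Origin: on the bench, where the handle ends, 95 mm from the tip.
- cylinder: Bystander, leave it alone. Glass cylinder with a white collar, 66 mm across the foot, 170 mm tall, on the bench to the right of the shelf. Origin: centre of its foot.
There are look-alikes about, which are no part of the job. Several things have the shape of the plate; the one meant has the colours described above.

How it is judged (in metres and radians):
On the way:
1. the plate lies along the lip, both lip-side corners within 6 mm of it, before it sticks out past the shelf's end by more than 15 mm (x of each of plate_corner_lead, plate_corner_trail in the frame of shelf below -0.078 m and y of plate_lead in the frame of shelf_end below 0.015 m), for 0.2 s.
At the end, for the whole second after the job is handed in: The labelled end of the plate overhangs the shelf's open end by 30 to 50 mm, both lip-side corners are within 10 mm of the lip, the plate lies flat on the board at rest, and the robot has let go (x of each of plate_corner_lead, plate_corner_trail in the frame of shelf below -0.074 m and y of plate_lead in the frame of shelf_end between 0.03 and 0.05 m and z of plate in the frame of shelf between 0.097 and 0.103 m and angle between plate's own z axis and vertical below 0.04 rad and linear speed of plate below 0.01 m/s); the robot touches nothing.
It fails at once if the plate is lifted or tipped off the shelf's board (z of plate in the frame of shelf above 0.107 m or z of plate in the frame of shelf below 0.094 m or angle between plate's own z axis and vertical above 0.1 rad).
It fails at once if the plate is flung (faster than 0.4 m/s) (linear speed of plate above 0.4 m/s).
It fails at once if a bottle on the shelf is shifted by more than 20 mm or knocked over (distance of any of bottle_amber, bottle_white from where it was at the start of the episode above 0.02 m or angle between any of bottle_amber, bottle_white's own z axis and vertical above 0.3 rad).
It fails at once if a thing on the bench (beaker, jar, spatula, cylinder) is shifted by more than 20 mm or knocked over (distance of any of beaker, jar, spatula, cylinder from where it was at the start of the episode above 0.02 m or angle between any of beaker, jar, cylinder's own z axis and vertical above 0.3 rad).
It also fails if it takes over 64 s, if anything falls off the work surface, if the arm or the gripper's body presses on something with over 40 N, if the wrist force passes 120 N, or if a joint passes its speed limit or range.

### The arm

A 7-joint arm with a two-finger parallel gripper is mounted at the origin on the work surface. World frame = base frame: x ahead of the robot, y to its left, z up, the work surface at z = 0. Lengths are in mm, angles in rad, forces in N, time in s.
With the tool pointing down it reaches from about 425 to 875 mm from the base axis. Payload 4.7 kg.
Tool frame: the origin (TCP) lies midway between the tips of the shut fingers; the grasp point (between the pads) lies 19 mm behind it; z points along the fingers, y is the line along which they close (so a half turn about z gives the same grasp; the last joint's range is limited). The gripper opens to 87 mm and grips with 3 to 60 N. Pads are 19 mm wide; open, the fingers measure 117 mm over their backs; the gripper's body (75 mm by 190 mm) begins 51 mm behind the grasp point.
Start: joints at [1.146, 0.321, -0.07, 1.45, 0.023, 1.371, -0.057], TCP at [276.138, -588.45, 222.587] pointing down, gripper open.
Joint ranges: [-2.86, 2.86], [-0.3, 2.09], [-1.38, 1.24], [0.06, 2.45], [-1.56, 4.7], [0.09, 2.05], [-2.69, 2.69]. Speed limits (rad/s): [2.57, 2.57, 3.14, 3.14, 3.14, 3.14, 3.14].

### API

Orientations are given as a unit quaternion [x, y, z, w].
In Python, from workcell import * gives the robot as it stands.
- The arm moves only by the shell command python3 -m handwheel 'ROWS' [FORCE]. ROWS is JSON, a list of rows, each a list of 7 numbers: the shift along the tool's x, y, z normalised to -1 to 1, where 1 is 0.15 m, then the turn, a rotation vector about the tool's x, y, z normalised to -1 to 1, where 1 is pi/2 rad, then the opening, from -1 (shut) to 1 (fully open). In form: [[x, y, z, wx, wy, wz, grip], ...]. A call has exactly 5 rows; each row is the pose to reach, as a shift and turn from the pose commanded when the call began, along the tool's axes at that moment; what a row does not reach only later rows make up. A row lasts 1/12 s, in which the tool goes at most 41.7 mm and 7.16 degrees, less where a joint would pass 70% of its speed; a pose out of reach is approached as far as the arm can. A call with a number of a shift or a turn outside -1 to 1 is refused whole. A call with a gripper value outside its range is refused whole. The fingers move at their own pace and stop on an object; FORCE is the grip in N (left out, the last holds). Time passes only in rows, so rows that repeat a pose let the fingers close, or fill a call up. It gives the time, the measured TCP pose, the force, the opening and the grip force at its end, in the units of the state.
- sense(): the state, without advancing time (a new reading comes with each control period).
- camera(name): name is "scene" or "side" or "wrist"; returns the picture (400x640x3 uint8, red, green, blue); there is no depth.
- camera_info(name): a dict with "K" (3x3 intrinsics, pixels), "camera_from_world" (4x4, takes a point from world to camera coordinates). Camera axes: x right, y down, z forward; pixel columns grow to the right and rows downward; lengths in mm; the calibration is good to about 2 mm. A picture is of the moment at which its call begins: read the wrist's pose just before it. camera_info takes no time and is no camera call; for the wrist camera it gives the pose at the moment of the call.
- finish_job(): hands the job in; it is judged then, once.
Trained networks look in the newest picture that a camera, given by its name, has taken for a name from the list of things; names that differ only in an ending like _2 or _b are one class to them, and where a whole thing is asked for, a point or a joint stands for the part that bears it (a point fixed in the world has none). Each returns a list of dicts, best first, with "score" (0 to 1); they miss things now and then, are a little off and sometimes report something else, mostly with a low value. They report only what shows in the picture. A call takes as long as a camera call. They do not tell look-alikes from the thing itself.
- search_frame(camera, target): "rect" ([left, top, right, bottom] in pixels, round what is visible of it).
- masks_of(camera, target): "pixels" (400x640 bool, what is visible of it) and "rect" ([left, top, right, bottom] in pixels, round what is visible of it).
- spot_point(camera, target): "at" ([column, row] in pixels: a listed point, or the origin of a listed thing).
The state is a dict: "clock": time; "qpos": joint angles; "qd": joint speeds; "joint_efforts": joint torques, N m; "position": TCP position; "tcp_rot": TCP orientation; "wrist_force": force on the tool from outside, world axes, zero at the start; "torque": the same for the moment, N m; "finger_gap": finger opening in mm; "gripper_force": force on a finger pad.
Only numpy, scipy, OpenCV 4.12 (cv2) and the standard library are available. Lean on these libraries where they do the work, as an engineer would, in place of code of your own. Each camera call takes 0.05 s, during which the arm holds its last target. There are 200 camera calls.

## Working session

There is one attempt and no reset: what is moved stays moved. The work goes in short steps, Python scripts to look and compute and a shell command to move; the robot and the scene stay as the last step left them, time stands still between calls to the robot, and variables do not carry over. Pictures are saved under pics/ and viewed, at most 10 in all, crops included, and the job is handed in when it is done.

```bash
mkdir -p pics; python3 - <<'E'
from workcell import *
import cv2,numpy as np
for n in("scene","side"):
    im=camera(n); cv2.imwrite(f"pics/{n}0.png",im[:,:,::-1])
    i=camera_info(n); print(n,np.round(i["K"],1).tolist(),np.round(i["camera_from_world"],3).tolist())
    for t in("plate","shelf","shelf_end","plate_lead","plate_corner_lead","plate_corner_trail","bottle_amber","bottle_white","beaker","jar","cylinder","spatula"):
        print(t,[(np.round(d["at"]).tolist(),round(d["score"],2)) for d in spot_point(n,t)][:4])
s=sense();print(s["clock"],s["position"],s["tcp_rot"])
E
```

```text
scene [[396.3, 0.0, 311.6], [0.0, 396.3, 192.8], [0.0, 0.0, 1.0]] [[0.17, 0.985, 0.004, -41.36], [0.839, -0.143, -0.525, -392.377], [-0.517, 0.093, -0.851, 1466.637], [0.0, 0.0, 0.0, 1.0]]
plate [([213.0, 156.0], 0.94), ([390.0, 133.0], 0.85), ([354.0, 184.0], 0.78), ([382.0, 184.0], 0.24)]
shelf [([311.0, 200.0], 0.94), ([459.0, 239.0], 0.36)]
shelf_end [([416.0, 175.0], 0.89)]
plate_lead [([229.0, 168.0], 0.68), ([392.0, 120.0], 0.66), ([456.0, 238.0], 0.57), ([385.0, 186.0], 0.56)]
plate_corner_lead [([381.0, 168.0], 0.92), ([240.0, 161.0], 0.88), ([370.0, 116.0], 0.87)]
plate_corner_trail [([330.0, 168.0], 0.93), ([208.0, 132.0], 0.87), ([376.0, 154.0], 0.65)]
bottle_amber [([222.0, 190.0], 0.84), ([255.0, 183.0], 0.6)]
bottle_white [([254.0, 184.0], 0.83)]
beaker [([398.0, 270.0], 0.94), ([356.0, 183.0], 0.63)]
jar [([459.0, 239.0], 0.88)]
cylinder [([150.0, 249.0], 0.9)]
spatula [([330.0, 293.0], 0.78)]
side [[378.0, 0.0, 320.9], [0.0, 378.0, 195.8], [0.0, 0.0, 1.0]] [[-0.963, -0.268, 0.007, 494.532], [-0.201, 0.704, -0.681, 212.146], [0.178, -0.657, -0.732, 1036.668], [0.0, 0.0, 0.0, 1.0]]
plate [([382.0, 337.0], 0.77), ([313.0, 233.0], 0.65), ([419.0, 177.0], 0.62)]
shelf [([328.0, 225.0], 0.8)]
shelf_end [([293.0, 291.0], 0.93), ([361.0, 146.0], 0.74)]
plate_lead [([397.0, 179.0], 0.91), ([297.0, 257.0], 0.87), ([360.0, 148.0], 0.51)]
plate_corner_lead [([318.0, 265.0], 0.9), ([422.0, 329.0], 0.73), ([406.0, 187.0], 0.64), ([300.0, 256.0], 0.62)]
plate_corner_trail [([362.0, 301.0], 0.78), ([342.0, 218.0], 0.77), ([449.0, 178.0], 0.67)]
bottle_amber []
bottle_white [([353.0, 166.0], 0.87)]
beaker [([228.0, 254.0], 0.94)]
jar [([215.0, 330.0], 0.64), ([345.0, 126.0], 0.3)]
cylinder [([345.0, 127.0], 0.92), ([314.0, 231.0], 0.35)]
spatula [([245.0, 205.0], 0.63)]
1.3 [ 276.16847684 -588.44043386  222.58390762] [ 9.76026065e-01  2.17653669e-01 -6.87112274e-06  3.87875933e-05]
```

```bash
python3 -c "
import cv2
a=cv2.imread('pics/scene0.png')[90:330,110:510];cv2.imwrite('pics/a.png',cv2.resize(a,(800,480),interpolation=cv2.INTER_CUBIC))
a=cv2.imread('pics/side0.png')[90:390,180:500];cv2.imwrite('pics/b.png',cv2.resize(a,(640,600),interpolation=cv2.INTER_CUBIC))"
```

```text
(no output)
```

View pics/a.png

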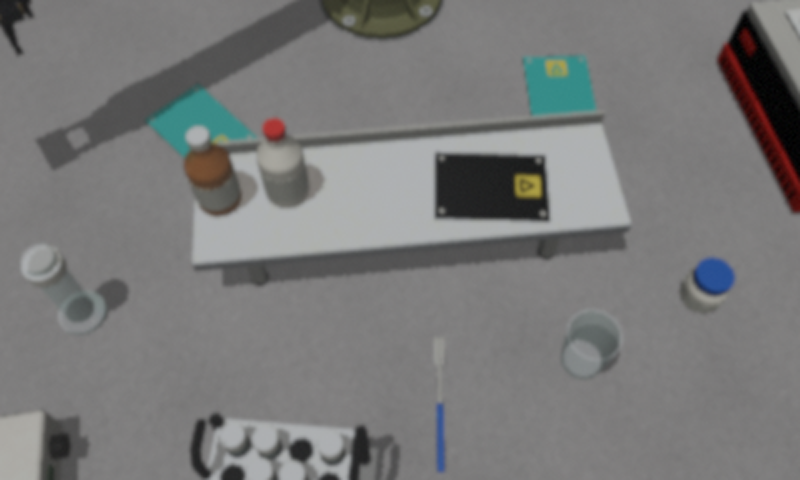

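View pics/b.png

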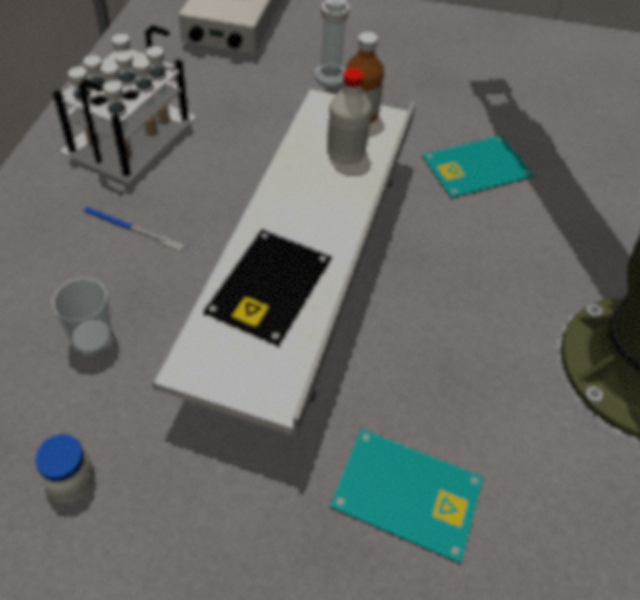

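The black plate on the shelf, at scene (356,183) and side (314,233), is the one meant: black with a yellow label. The look-alikes are the teal plates, at scene (390,133) and (213,156). Next I'll measure the plate and the shelf in the board plane.

```bash
cat > h.py <<'E'
import cv2,numpy as np
from workcell import *
def ray(n,px,z):
    i=camera_info(n);T=np.array(i["camera_from_world"]);K=np.array(i["K"])
    px=np.atleast_2d(np.float64(px));d=np.c_[px,np.ones(len(px))]@np.linalg.inv(K).T@T[:3,:3]
    c=-T[:3,:3].T@T[:3,3];return (c+d*((z-c[2])/d[:,2])[:,None])[:,:2]
def rect(mask_pts_xy):
    return cv2.minAreaRect(np.float32(mask_pts_xy))
def plate_px(n,im,near):
    h=cv2.cvtColor(im,cv2.COLOR_RGB2HSV).astype(int)
    m=((h[...,2]<45)).astype(np.uint8)
    k,l=cv2.connectedComponents(m);
    b=l[near[1],near[0]];m=np.uint8(l==b)
    c=max(cv2.findContours(m,0,2)[0],key=cv2.contourArea);return cv2.convexHull(c)[:,0]
E
python3 - <<'E'
from h import *
for n,near in(("scene",(345,183)),("side",(317,225))):
    im=camera(n);
    p=plate_px(n,im,near);r=rect(ray(n,p,106));print(n,"plate",r,np.round(cv2.boxPoints(r)).tolist())
    m=masks_of(n,"shelf")[0]["pixels"]
    c=max(cv2.findContours(np.uint8(m),0,2)[0],key=cv2.contourArea)
    print("poly",cv2.approxPolyDP(c,4,True)[:,0].tolist(), np.round(ray(n,cv2.approxPolyDP(c,4,True)[:,0],100)).tolist())
# triangulated shelf corner guess
g=cv2.cvtColor(camera("side"),cv2.COLOR_RGB2GRAY)
print(ray("side",[(258,281),(327,302)],100),ray("scene",[(411,152),(424,203),(206,221)],100))
for n in("scene","side"):
    for t,z in(("bottle_amber",100),("bottle_white",100),("jar",0),("beaker",0),("cylinder",0)):
        d=spot_point(n,t)
        if d: print(n,t,ray(n,d[0]["at"],z).round(),d[0]["score"])
E
```

```text
scene plate ((513.4927978515625, 77.66520690917969), (148.62368774414062, 98.73548889160156), 78.34400939941406) [[450.0, 15.0], [547.0, -5.0], [577.0, 140.0], [480.0, 160.0]]
poly [[410, 145], [259, 158], [265, 185], [257, 194], [244, 190], [237, 171], [240, 160], [221, 161], [231, 191], [222, 199], [207, 191], [206, 221], [231, 222], [240, 232], [244, 221], [377, 209], [384, 218], [391, 207], [423, 205]] [[405.0, 273.0], [377.0, -181.0], [474.0, -174.0], [500.0, -199.0], [481.0, -234.0], [413.0, -249.0], [375.0, -237.0], [369.0, -292.0], [478.0, -270.0], [500.0, -296.0], [467.0, -336.0], [562.0, -342.0], [576.0, -276.0], [610.0, -255.0], [579.0, -242.0], [603.0, 118.0], [633.0, 130.0], [604.0, 158.0], [612.0, 246.0]]
side plate ((509.3051452636719, 81.35641479492188), (155.22377014160156, 104.43235778808594), 78.29130554199219) [[442.0, 16.0], [545.0, -5.0], [576.0, 147.0], [474.0, 168.0]]
poly [[386, 141], [370, 143], [363, 166], [351, 172], [343, 166], [345, 137], [332, 137], [257, 284], [328, 306]] [[387.0, -355.0], [436.0, -330.0], [437.0, -212.0], [467.0, -175.0], [497.0, -195.0], [523.0, -338.0], [566.0, -326.0], [598.0, 263.0], [422.0, 272.0]]
[[598.78728854 254.9943357 ]
 [426.24278838 262.70260838]] [[ 430.79207786  268.38643393]
 [ 606.58960952  250.74656135]
 [ 561.92947754 -342.06408376]]
scene bottle_amber [[ 465. -303.]] 0.93
scene bottle_white [[ 468. -205.]] 0.85
scene beaker [[749. 157.]] 0.56
scene cylinder [[ 569. -519.]] 0.56
side bottle_amber [[ 460. -298.]] 0.82
side bottle_white [[ 469. -208.]] 0.69
side jar [[677. 356.]] 0.83
side beaker [[747. 149.]] 0.86
side cylinder [[ 565. -528.]] 0.85
```

```bash
python3 -m handwheel '[[0,0,-0.27,0,0,0.07,1],[0,0,-0.54,0,0,0.14,1],[0,0,-0.8,0,0,0.21,1],[0,0,-0.9,0,0,0.28,1],[0,0,-0.9,0,0,0.32,1]]'; python3 -c "
from h import *
from scipy.spatial.transform import Rotation as R
s=sense();print(s['clock'],s['position'],R.from_quat(s['tcp_rot']).as_matrix().round(3).tolist(),s['qpos'].round(2) if hasattr(s['qpos'],'round') else s['qpos'],s['wrist_force'])"
```

```text
clock: 2.47
position: [277.0, -590.0, 364.0]
tcp_rot: [0.999, -0.034, 0.002, 0.004]
wrist_force: [-0.3, -0.3, 0.7]
finger_gap: 86.8
gripper_force: 0.0
2.4667 [ 276.97042106 -590.03609228  363.96664664] [[0.998, -0.069, 0.005], [-0.069, -0.998, -0.009], [0.005, 0.009, -1.0]] [ 1.09  0.29 -0.    1.21  0.    1.63 -0.55] [-0.32055049 -0.2854353   0.66725314]
```

```bash
P='python3 -m handwheel'
$P '[[0.13,-0.2,0,0,0,0,1],[0.26,-0.4,0,0,0,0,1],[0.4,-0.6,0,0,0,0,1],[0.53,-0.8,0,0,0,0,1],[0.66,-0.95,0,0,0,0,1]]' >/dev/null
$P '[[0.13,-0.2,0,0,0,0,1],[0.26,-0.4,0,0,0,0,1],[0.4,-0.6,0,0,0,0,1],[0.53,-0.8,0,0,0,0,1],[0.66,-0.95,0,0,0,0,1]]' >/dev/null
$P '[[0.05,-0.2,0,0,0,0,1],[0.1,-0.4,0,0,0,0,1],[0.15,-0.6,0,0,0,0,1],[0.2,-0.8,0,0,0,0,1],[0.25,-0.95,0,0,0,0,1]]' >/dev/null
$P '[[0,-0.2,0,0,0,0,1],[0,-0.4,0,0,0,0,1],[0,-0.6,0,0,0,0,1],[0,-0.8,0,0,0,0,1],[0,-0.95,0,0,0,0,1]]' >/dev/null
$P '[[0,-0.2,0,0,0,0,1],[0,-0.4,0,0,0,0,1],[0,-0.6,0,0,0,0,1],[0,-0.8,0,0,0,0,1],[0,-0.85,0,0,0,0,1]]'
python3 - <<'E'
from h import *
im=camera("wrist");cv2.imwrite("pics/w1.png",im[:,:,::-1])
s=sense();print(s['qpos'],s['position'])
E
```

```text
clock: 4.55
position: [554.7, 99.2, 357.8]
tcp_rot: [1.0, -0.028, 0.0, -0.002]
wrist_force: [-0.9, 1.1, -0.6]
finger_gap: 87.1
gripper_force: 0.0
[ 0.26732923  0.13909096 -0.55047102  1.42385597  0.0703205   1.59801859
 -1.90344117] [554.89115017  98.37894226 357.74645105]
```

View pics/w1.png

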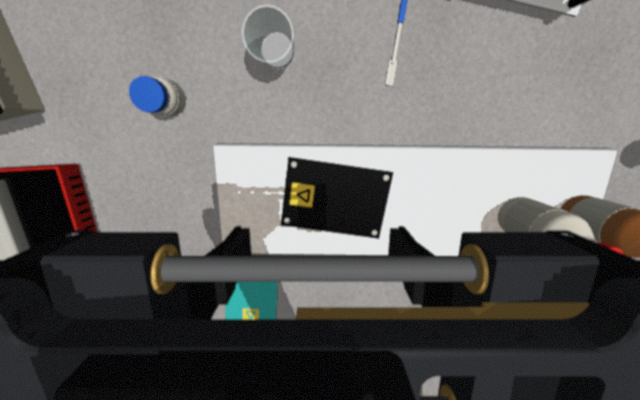

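The wrist view shows the plate with corners at about (288,157), (392,173), (378,237) and (281,226), label on the left. The shelf's far edge runs from (215,145) to (615,150), and the open end is on the left.

```bash
cat >> h.py <<'E'
def sub(g,p,q,n=40,w=6):
    "fit an edge line near p-q in grey picture g, points of max gradient across"
    p,q=np.float64(p),np.float64(q);u=(q-p)/np.linalg.norm(q-p);v=np.array([-u[1],u[0]]);o=np.arange(-w,w+.1,.25);out=[]
    for t in np.linspace(.05,.95,n):
        a=p+t*(q-p)+o[:,None]*v
        s=cv2.remap(g,np.float32(a[:,0])[:,None],np.float32(a[:,1])[:,None],1).ravel()
        d=np.abs(np.gradient(cv2.GaussianBlur(s[:,None],(1,9),2).ravel()));out.append(a[d.argmax()])
    return np.array(out)
def line(P):
    l=cv2.fitLine(np.float32(P),cv2.DIST_HUBER,0,.01,.01).ravel();return l[2:],l[:2]
def measure(n,im,cor,far,end):
    g=np.float32(cv2.cvtColor(im,cv2.COLOR_RGB2GRAY))
    F=line(ray(n,sub(g,*far),100));E=line(ray(n,sub(g,*end),100))
    y=F[1]*np.sign(F[1][1]);x=np.array([y[1],-y[0]])
    X=np.linalg.solve(np.c_[F[1],-E[1]],E[0]-F[0]);C=F[0]+X[0]*F[1]   # far/open corner = shelf (90,300)
    S=C-90*x-300*y
    L=[line(ray(n,sub(g,cor[i],cor[(i+1)%4]),106)) for i in range(4)]
    P=[]
    for i in range(4):
        a,b=L[i-1],L[i];t=np.linalg.solve(np.c_[a[1],-b[1]],b[0]-a[0]);P.append(a[0]+t[0]*a[1])
    P=np.array(P);T=lambda p:np.c_[(p-S)@x,(p-S)@y]
    print("shelf",S.round(1),"yaw",round(np.arctan2(-y[0],y[1]),4),"end dot",E[1]@y)
    print("plate corners in shelf",T(P).round(1).tolist(),"centre",T(P).mean(0).round(1))
    s=sense();print("tcp in shelf",T(np.float64(s["position"][:2])[None]).round(1),s["position"][2],"tool x yaw",round(np.arctan2(*R.from_quat(s["tcp_rot"]).as_matrix()[[1,0],0]),4))
    return S,x,y
from scipy.spatial.transform import Rotation as R
E
python3 - <<'E'
from h import *
im=camera("wrist")
measure("wrist",im,[(288,157),(392,173),(378,237),(281,226)],[(220,145),(608,150)],[(215,150),(218,180)])
im=camera("scene")
measure("scene",im,[(328,166.5),(383,168),(384,199),(328,198)],[(215,221),(420,203)],[(413,155),(424,200)])
E
```

```text
shelf [493.4 -40.9] yaw -0.0719 end dot 0.010634169
plate corners in shelf [[74.5, 187.6999969482422], [53.400001525878906, 30.299999237060547], [-53.900001525878906, 44.70000076293945], [-33.70000076293945, 201.5]] centre [ 10.1 116.1]
tcp in shelf [[ 51.9 140.2]] 357.61238008322414 tool x yaw -0.059
shelf [495.3 -38.3] yaw -0.0677 end dot -0.0041537657
plate corners in shelf [[-54.29999923706055, 45.5], [-33.20000076293945, 201.6999969482422], [73.19999694824219, 187.6999969482422], [53.400001525878906, 32.0]] centre [  9.8 116.7]
tcp in shelf [[ 51.3 134.7]] 357.54802598853604 tool x yaw -0.0626
```

```bash
P='python3 -m handwheel'
$P '[[0.2,0.06,0,0,0,0,1],[0.41,0.13,0.1,0,0,0.004,1],[0.41,0.13,0.3,0,0,0.004,1],[0.41,0.13,0.55,0,0,0.004,1],[0.41,0.13,0.8,0,0,0.004,1]]' >/dev/null
$P '[[0,0,0.2,0,0,0,1],[0,0,0.4,0,0,0,1],[0,0,0.6,0,0,0,1],[0,0,0.6,0,0,0,1],[0,0,0.6,0,0,0,1]]'
cat >> h.py <<'E'
def tcp():
    s=sense();S=np.array([494.3,-39.6]);a=-.07;x=np.array([np.cos(a),np.sin(a)]);y=np.array([-x[1],x[0]]);p=np.float64(s["position"])
    print(s["clock"],"shelf",((p[:2]-S)@x).round(1),((p[:2]-S)@y).round(1),"z",p[2].round(1),"yaw",np.round(np.arctan2(*R.from_quat(s["tcp_rot"]).as_matrix()[[1,0],0]),4),"F",np.round(s["wrist_force"],1))
E
python3 -c "from h import *;tcp()"
```

```text
clock: 5.53
position: [614.9, 66.5, 146.2]
tcp_rot: [0.999, -0.037, -0.002, 0.001]
wrist_force: [-0.5, 0.5, 0.2]
finger_gap: 86.9
gripper_force: 0.0
5.5333 shelf 112.9 114.3 z 146.2 yaw -0.0731 F [-0.5  0.5  0.2]
```

```bash
P='python3 -m handwheel'
$P '[[0,0,0.15,0,0,0,1],[0,0,0.29,0,0,0,1],[0,0,0.29,0,0,0,1],[0,0,0.29,0,0,0,1],[0,0,0.29,0,0,0,1]]'>/dev/null
python3 -c "
from h import *
tcp();im=camera('side');cv2.imwrite('pics/s2.png',cv2.resize(im[190:310,220:380],(800,600),interpolation=2)[:,:,::-1])"
```

```text
5.95 shelf 115.3 116.9 z 106.8 yaw -0.0708 F [0.5 0.2 0.6]
```

View pics/s2.png

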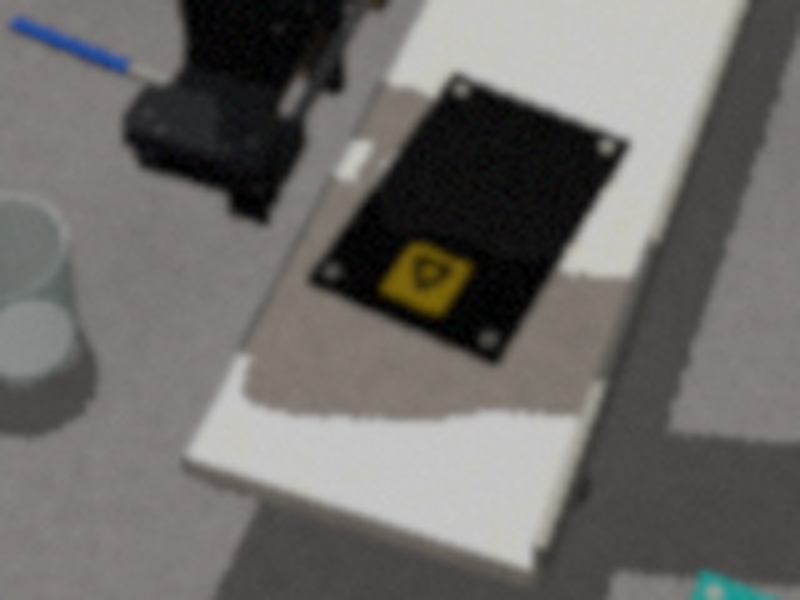

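The fingers are beside the far edge, clear of both the plate and the board. I'll go down the last few millimetres.

```bash
P='python3 -m handwheel'
$P '[[0,0,0.027,0,0,0,1],[0,0,0.027,0,0,0,1],[0,0,0.027,0,0,0,1],[0,0,0.027,0,0,0,1],[0,0,0.027,0,0,0,1]]'>/dev/null
python3 -c "
from h import *
tcp();camera('scene');tcp();camera('scene');tcp()"
```

```text
6.4167 shelf 113.7 117.1 z 100.2 yaw -0.0701 F [ 0.2  0.1 -0.2]
6.4667 shelf 113.6 117.1 z 100.1 yaw -0.0701 F [0.7 0.2 0.7]
6.5167 shelf 113.6 117.1 z 100.1 yaw -0.0701 F [-0.2 -0.5 -0.2]
```

```bash
P='python3 -m handwheel'
$P '[[0,0,-0.02,0,0,0,1],[0,0,-0.02,0,0,0,1],[-0.06,0,-0.02,0,0,0,1],[-0.1,0,-0.02,0,0,0,1],[-0.14,0,-0.02,0,0,0,1]]'>/dev/null
python3 -c "
from h import *
tcp()"
$P '[[-0.03,0,0,0,0,0,1],[-0.06,0,0,0,0,0,1],[-0.09,0,0,0,0,0,1],[-0.12,0,0,0,0,0,1],[-0.15,0,0,0,0,0,1]]'>/dev/null
python3 -c "
from h import *
tcp()"
```

```text
6.9333 shelf 91.5 117.1 z 102.8 yaw -0.0698 F [ 0.2 -0.4  0.9]
7.35 shelf 69.9 117.2 z 103.1 yaw -0.0702 F [ 1.  -0.1 -0.5]
```

```bash
P='python3 -m handwheel'
$P '[[-0.03,0,0,0,0,0,1],[-0.06,0,0,0,0,0,1],[-0.09,0,0,0,0,0,1],[-0.12,0,0,0,0,0,1],[-0.15,0,0,0,0,0,1]]'>/dev/null
python3 -c "
from h import *
tcp()"
$P '[[-0.015,0,0,0,0,0,1],[-0.03,0,0,0,0,0,1],[-0.04,0,0,0,0,0,1],[-0.05,0,0,0,0,0,1],[-0.05,0,0,0,0,0,1]]'>/dev/null
python3 -c "
from h import *
tcp();im=camera('side');cv2.imwrite('pics/s3.png',cv2.resize(im[190:310,220:380],(800,600),interpolation=2)[:,:,::-1])"
```

```text
7.7667 shelf 47.4 116.9 z 103.1 yaw -0.0702 F [ 1.5  0.3 -0.5]
8.1833 shelf 39.9 117.0 z 103.1 yaw -0.0701 F [ 0.3 -0.7  0.8]
```

View pics/s3.png

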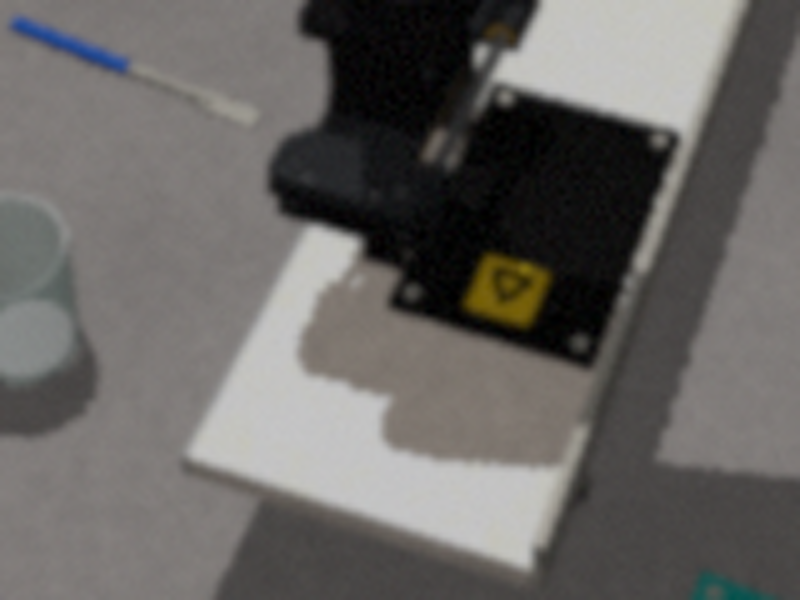

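The plate is aligned and almost at the lip. I'll press on gently until the force rises.

```bash
P='python3 -m handwheel'
$P '[[-0.01,0,0,0,0,0,1],[-0.02,0,0,0,0,0,1],[-0.03,0,0,0,0,0,1],[-0.03,0,0,0,0,0,1],[-0.03,0,0,0,0,0,1]]'>/dev/null
python3 -c "
from h import *
tcp()"
$P '[[-0.01,0,0,0,0,0,1],[-0.015,0,0,0,0,0,1],[-0.015,0,0,0,0,0,1],[-0.015,0,0,0,0,0,1],[-0.015,0,0,0,0,0,1]]'>/dev/null
python3 -c "
from h import *
tcp()"
```

```text
8.65 shelf 35.3 117.1 z 103.0 yaw -0.07 F [ 1.  -0.3  1.8]
9.0667 shelf 34.3 117.3 z 103.3 yaw -0.0699 F [ 5.8 -0.2 -1.4]
```

```bash
P='python3 -m handwheel'
$P '[[-0.01,0,0,0,0,0,1],[-0.01,0,0,0,0,0,1],[-0.01,0,0,0,0,0,1],[-0.01,0,0,0,0,0,1],[-0.01,0,0,0,0,0,1]]'>/dev/null
python3 -c "
from h import *
tcp()"
```

```text
9.4833 shelf 34.2 117.3 z 103.8 yaw -0.07 F [ 7.6  0.2 -1.3]
```

```bash
P='python3 -m handwheel'
$P '[[0.1,0,0,0,0,0,1],[0.3,0,0,0,0,0,1],[0.35,0,0,0,0,0,1],[0.35,0,-0.2,0,0,0,1],[0.35,0,-0.4,0,0,0,1]]'>/dev/null
$P '[[0,0,-0.1,0,0,-0.07,1],[0,0.1,-0.1,0,0,-0.14,1],[0,0.3,-0.1,0,0,-0.21,1],[0,0.5,-0.1,0,0,-0.28,1],[0,0.6,-0.1,0,0,-0.35,1]]' >/dev/null
$P '[[0,0,0,0,0,-0.07,0.5],[0,0,0,0,0,-0.14,0.5],[0,0,0,0,0,-0.21,0.5],[0,0,0,0,0,-0.28,0.5],[0,0,0,0,0,-0.35,0.5]]' >/dev/null
$P '[[0,0,0,0,0,-0.07,0.3],[0,0,0,0,0,-0.14,0.3],[0,0,0,0,0,-0.21,0.3],[0,0,0,0,0,-0.28,0.3],[0,0,0,0,0,-0.3,0.3]]'
python3 - <<'E'
from h import *
tcp();print(sense()["qpos"])
im=camera("scene");cv2.imwrite("pics/c4.png",cv2.resize(im[100:260,190:450],(780,480),interpolation=2)[:,:,::-1])
E
```

```text
clock: 11.15
position: [578.6, -18.3, 177.2]
tcp_rot: [0.73, 0.684, -0.001, -0.001]
wrist_force: [0.2, 0.0, 0.3]
finger_gap: 56.7
gripper_force: 0.0
11.15 shelf 82.6 27.1 z 177.2 yaw 1.5056 F [0.2 0.  0.3]
[ 0.56875975  0.26448475 -0.68004151  1.67120616  0.17227707  1.27100526
 -0.21125997]
```

View pics/c4.png

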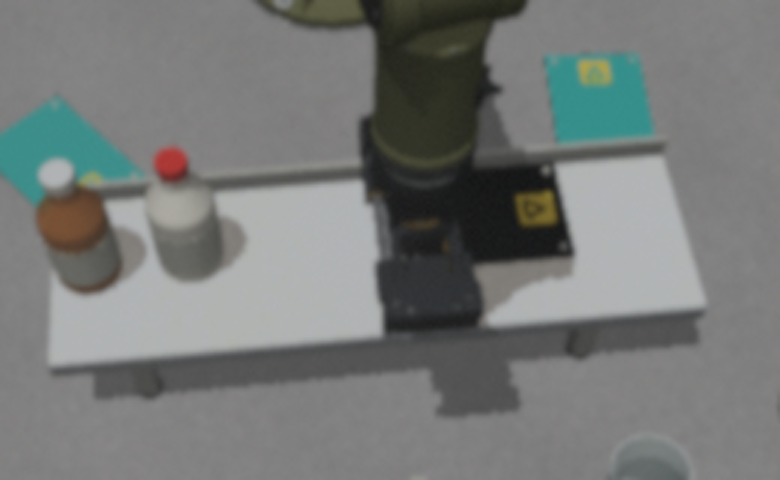

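```bash
P='python3 -m handwheel'
$P '[[-0.1,-0.2,0,0,0,0,0.3],[-0.15,-0.4,0,0,0,0.003,0.3],[-0.15,-0.6,0,0,0,0.003,0.3],[-0.15,-0.74,0,0,0,0.003,0.3],[-0.15,-0.74,0,0,0,0.003,0.3]]'>/dev/null
python3 - <<'E'
from h import *
tcp()
S=np.array([494.3,-39.6]);a=-.07;x=np.array([np.cos(a),np.sin(a)]);y=np.array([-x[1],x[0]])
for n,p,q in (("scene",(373,157),(381,185)),("side",(318+0,263),(340,265))):
    im=camera(n);g=np.float32(cv2.cvtColor(im,cv2.COLOR_RGB2GRAY))
    if n=="scene":
        P=ray(n,sub(g,p,q,w=4),106);print("lead x,y",np.c_[(P-S)@x,(P-S)@y].round(1)[::8].tolist())
    for t in("plate_corner_lead","plate_corner_trail","plate_lead"):
        print(n,t,[(np.c_[(w-S)@x,(w-S)@y].round().tolist(),round(d["score"],2)) for d in spot_point(n,t) for w in [ray(n,d["at"],100)]])
    cv2.imwrite(f"pics/{n}5.png",im[:,:,::-1])
E
```

```text
11.6167 shelf -31.5 4.3 z 177.1 yaw 1.4939 F [0.1 0.1 0.3]
lead x,y [[-69.2, 189.5], [-50.2, 189.5], [-31.4, 189.6], [-13.0, 189.7], [5.1, 189.8]]
scene plate_corner_lead [([[-228.0, 217.0]], 0.97), ([[-81.0, 183.0]], 0.81), ([[-107.0, -208.0]], 0.61), ([[-10.0, 300.0]], 0.54)]
scene plate_corner_trail [([[-217.0, -308.0]], 0.93), ([[-77.0, 202.0]], 0.84), ([[-81.0, 40.0]], 0.83)]
scene plate_lead [([[-79.0, -233.0]], 0.8), ([[-27.0, 190.0]], 0.77), ([[-225.0, 268.0]], 0.72)]
side plate_corner_lead [([[-302.0, 284.0]], 0.97), ([[-82.0, 195.0]], 0.85), ([[-193.0, -135.0]], 0.79)]
side plate_corner_trail [([[-77.0, 30.0]], 0.82), ([[-170.0, 275.0]], 0.77), ([[-17.0, -164.0]], 0.57)]
side plate_lead [([[-154.0, -151.0]], 0.94), ([[-300.0, 328.0]], 0.93)]
```

```bash
P='python3 -m handwheel'
$P '[[0,0.02,0.15,0,0,0,0.3],[0,0.02,0.3,0,0,0,0.3],[0,0.02,0.44,0,0,0,0.3],[0,0.02,0.44,0,0,0,0.3],[0,0.02,0.44,0,0,0,0.3]]'>/dev/null
python3 -c "
from h import *
tcp();camera('scene');camera('scene');camera('scene');tcp()"
```

```text
12.4333 shelf -24.3 4.9 z 111.3 yaw 1.4963 F [0.7 0.  0.5]
12.5833 shelf -22.5 4.6 z 113.4 yaw 1.496 F [0.1 0.1 0. ]
```

```bash
P='python3 -m handwheel'
$P '[[0,-0.035,0.03,0,0,-0.003,0.3],[0,-0.035,0.065,0,0,-0.003,0.3],[0,-0.035,0.065,0,0,-0.003,0.3],[0,-0.035,0.065,0,0,-0.003,0.3],[0,-0.035,0.065,0,0,-0.003,0.3]]'>/dev/null
python3 -c "
from h import *
tcp();camera('scene');camera('scene');tcp()"
```

```text
13.0 shelf -28.9 4.5 z 102.4 yaw 1.5007 F [ 0.5 -0.1  0.3]
13.1 shelf -28.8 4.6 z 102.4 yaw 1.5006 F [-0.5 -0.5 -0.5]
```

```bash
P='python3 -m handwheel'
$P '[[0.03,0,0,0,0,0,0.3],[0.06,0,0,0,0,0,0.3],[0.09,0,0,0,0,0,0.3],[0.12,0,0,0,0,0,0.3],[0.15,0,0,0,0,0,0.3]]'>/dev/null
python3 -c "
from h import *
tcp()"
$P '[[0.03,0,0,0,0,0,0.3],[0.06,0,0,0,0,0,0.3],[0.09,0,0,0,0,0,0.3],[0.12,0,0,0,0,0,0.3],[0.15,0,0,0,0,0,0.3]]'>/dev/null
python3 -c "
from h import *
tcp()"
$P '[[0.03,0,0,0,0,0,0.3],[0.06,0,0,0,0,0,0.3],[0.09,0,0,0,0,0,0.3],[0.12,0,0,0,0,0,0.3],[0.15,0,0,0,0,0,0.3]]'>/dev/null
python3 -c "
from h import *
tcp()"
```

```text
13.5167 shelf -28.9 27.1 z 102.3 yaw 1.5009 F [ 0.1 -1.2  0.8]
13.9333 shelf -28.9 49.9 z 102.3 yaw 1.5006 F [-0.2 -1.8 -0.2]
14.35 shelf -28.9 72.4 z 102.3 yaw 1.5006 F [-0.8 -1.7  0.9]
```

```bash
P='python3 -m handwheel'
$P '[[0.03,0,0,0,0,0,0.3],[0.06,0,0,0,0,0,0.3],[0.09,0,0,0,0,0,0.3],[0.12,0,0,0,0,0,0.3],[0.15,0,0,0,0,0,0.3]]'>/dev/null
$P '[[0.03,0,0,0,0,0,0.3],[0.06,0,0,0,0,0,0.3],[0.09,0,0,0,0,0,0.3],[0.12,0,0,0,0,0,0.3],[0.15,0,0,0,0,0,0.3]]'>/dev/null
$P '[[0.03,0,0,0,0,0,0.3],[0.06,0,0,0,0,0,0.3],[0.09,0,0,0,0,0,0.3],[0.12,0,0,0,0,0,0.3],[0.12,0,0,0,0,0,0.3]]'>/dev/null
python3 - <<'E'
from h import *
tcp()
for n in("scene","side"):
    im=camera(n);cv2.imwrite(f"pics/{n}6.png",im[:,:,::-1])
a=cv2.resize(cv2.imread("pics/scene6.png")[110:230,330:450],(400,400),interpolation=2)
b=cv2.resize(cv2.imread("pics/side6.png")[210:330,240:360],(400,400),interpolation=2)
cv2.imwrite("pics/ab6.png",np.hstack([a,b]))
E
```

```text
15.6 shelf -29.0 136.7 z 102.2 yaw 1.5019 F [0.4 0.2 0.4]
```

View pics/ab6.png

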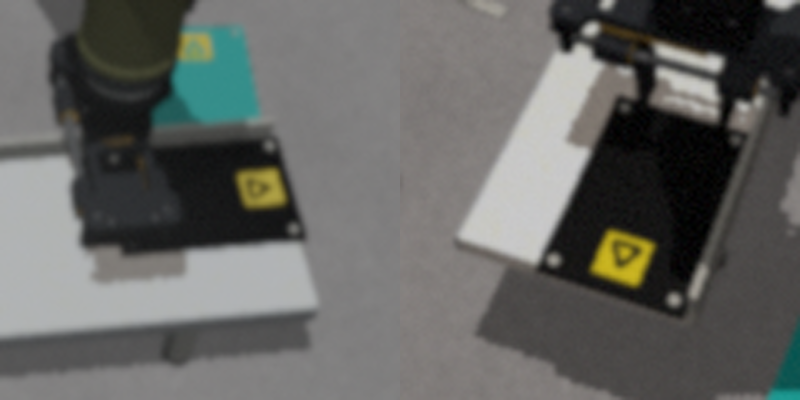

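The plate lies along the lip with its lead edge about 5 mm past the end, close to the 306 mm predicted. About 34 mm remain.

```bash
P='python3 -m handwheel'
$P '[[0.03,0,0,0,0,0,0.3],[0.06,0,0,0,0,0,0.3],[0.09,0,0,0,0,0,0.3],[0.12,0,0,0,0,0,0.3],[0.15,0,0,0,0,0,0.3]]'>/dev/null
$P '[[0.03,0,0,0,0,0,0.3],[0.06,0,0,0,0,0,0.3],[0.07,0,0,0,0,0,0.3],[0.07,0,0,0,0,0,0.3],[0.07,0,0,0,0,0,0.3]]'>/dev/null
python3 - <<'E'
from h import *
tcp()
for n in("scene","side"):
    im=camera(n);cv2.imwrite(f"pics/{n}7.png",im[:,:,::-1])
a=cv2.resize(cv2.imread("pics/scene7.png")[110:230,330:450],(400,400),interpolation=2)
b=cv2.resize(cv2.imread("pics/side7.png")[210:330,240:360],(400,400),interpolation=2)
cv2.imwrite("pics/ab7.png",np.hstack([a,b]))
E
```

```text
16.5333 shelf -28.8 168.6 z 102.4 yaw 1.5011 F [ 0.4  0.2 -0.3]
```

View pics/ab7.png

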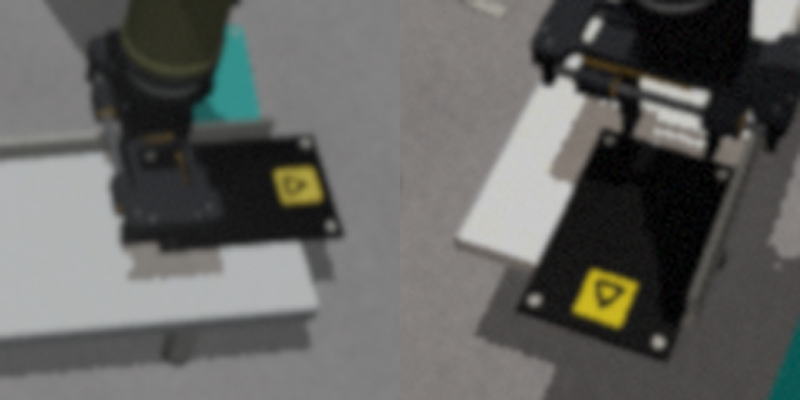

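```bash
python3 - <<'E'
from h import *
S=np.array([494.3,-39.6]);a=-.07;x=np.array([np.cos(a),np.sin(a)]);y=np.array([-x[1],x[0]])
for n,L,E in(("scene",[(425,153),(432,179)],[(419.5,184),(424,201)]),("side",[(277,303),(319,316)],[(258,281),(277,288)])):
    g=np.float32(cv2.cvtColor(cv2.imread(f"pics/{n}7.png"),6))
    for l,z in((L,106),(E,100)):
        P=ray(n,sub(g,*l,w=3),z);print(n,z,np.c_[(P-S)@x,(P-S)@y].round(1)[::13].tolist(),np.median((P-S)@y).round(1))
E
```

```text
scene 106 [[-67.4, 338.4], [-39.3, 338.9], [-11.5, 337.9], [15.0, 339.9]] 338.8
scene 100 [[31.8, 302.5], [48.7, 302.8], [65.6, 302.4], [82.0, 302.7]] 302.7
side 106 [[11.5, 335.6], [-20.0, 342.9], [-50.0, 342.6], [-79.1, 334.7]] 342.1
side 100 [[80.9, 302.5], [65.8, 302.4], [50.8, 302.3], [35.8, 302.8]] 302.4
```

The overhang measures 36 to 40 mm, inside the 30 to 50 mm range. I'll withdraw the fingers backwards, then up.

```bash
P='python3 -m handwheel'
$P '[[-0.05,0,0,0,0,0,0.3],[-0.15,0,0,0,0,0,0.3],[-0.25,0,0,0,0,0,0.3],[-0.25,0,-0.2,0,0,0,0.3],[-0.25,0,-0.4,0,0,0,0.3]]'>/dev/null
$P '[[0,0,-0.2,0,0,0,0.3],[0,0,-0.4,0,0,0,0.3],[0,0,-0.6,0,0,0,0.3],[0,0,-0.8,0,0,0,0.3],[0,0,-0.8,0,0,0,0.3]]'>/dev/null
$P '[[0,0,0,0,0,0,0.3],[0,0,0,0,0,0,0.3],[0,0,0,0,0,0,0.3],[0,0,0,0,0,0,0.3],[0,0,0,0,0,0,0.3]]'>/dev/null
python3 - <<'E'
from h import *
tcp()
for n in("scene","side"):
    im=camera(n);cv2.imwrite(f"pics/{n}8.png",im[:,:,::-1])
a=cv2.resize(cv2.imread("pics/scene8.png")[110:230,330:450],(400,400),interpolation=2)
b=cv2.resize(cv2.imread("pics/side8.png")[210:330,240:360],(400,400),interpolation=2)
cv2.imwrite("pics/ab8.png",np.hstack([a,b]))
E
```

```text
17.8833 shelf -29.5 130.4 z 281.1 yaw 1.5008 F [ 0.5 -0.2 -0.8]
```

View pics/ab8.png

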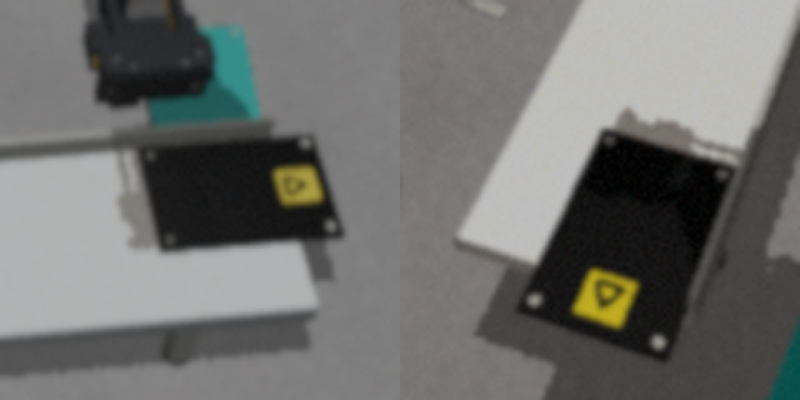

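The plate lies flat along the lip with its labelled end overhanging, and the hand is clear.

```bash
python3 -c "
from workcell import *
print(finish_job())"
```

```text
the job is handed in; nothing more can be done
None
```

I handed the job in: the plate lies flat along the lip, its yellow-labelled end overhanging by about 36–40 mm by my camera measurements, with the hand well clear; the hand-in returned no verdict.

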